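# Level the gel-casting bed with a wedge

## Robot

A 6-joint arm with a two-finger parallel gripper is mounted at the origin on the work surface. World frame = base frame: x ahead of the robot, y to its left, z up, the work surface at z = 0. Lengths are in mm, angles in rad, forces in N, time in s.
With the tool pointing down it reaches from about 350 to 775 mm from the base axis. Payload 7.3 kg.
Tool frame: the origin (TCP) lies between the finger pads; the fingertips stand 25 mm ahead of it and the grasp point (between the pads) lies 6 mm ahead of it; z points along the fingers, y is the line along which they close (so a half turn about z gives the same grasp; the last joint's range is limited). The gripper opens to 92 mm and grips with 3 to 60 N. Pads are 19 mm wide; open, the fingers measure 130 mm over their backs; the gripper's body (75 mm by 190 mm) begins 47 mm behind the grasp point.
Start: joints at [1.046, 0.342, 1.524, -0, 1.275, -0.146], TCP at [194.134, 487.806, 251.741] pointing down, gripper open.
Joint ranges: [-2.53, 2.53], [-0.77, 2.02], [0.04, 2.7], [-1, 4.14], [0.28, 2.66], [-3.11, 3.11]. Speed limits (rad/s): [2.57, 2.57, 3.14, 3.14, 3.14, 3.14].

## Interface

Orientations are given as [roll, pitch, yaw] about the fixed x, y, z axes, in that order (R = Rz(yaw) Ry(pitch) Rx(roll)).
In Python, from plant import bot gives the robot as it stands.
- The arm moves only by the tool play_rows, never from a script. Its argument "commands" is a list of rows, each an object of numbers: "x", "y", "z": the shift along the tool's x, y, z in m; "twist": the turn about the tool's z in degrees. In form: [{"x": .., "y": .., "z": .., "twist": ..}, ...]. A call has exactly 8 rows; each row is the pose to reach, as a shift and turn from the pose commanded when the call began, along the tool's axes at that moment; what a row does not reach only later rows make up. A row lasts 1/10 s, in which the tool goes at most 50 mm and 8.59 degrees, less where a joint would pass 70% of its speed; a pose out of reach is approached as far as the arm can. A call with a gripper value outside its range is refused whole. "jaw" is the closure, from 0 (fully open) to 1 (shut), set as the call begins (left out, the last holds). The fingers move at their own pace and stop on an object; the grip force is fixed at half the most. Time passes only in rows, so rows that repeat a pose let the fingers close, or fill a call up. It gives the time, the measured TCP pose, the force, the opening and the grip force at its end, in the units of the state.
- bot.get_obs(): the state, without advancing time (a new reading comes with each control period).
- bot.capture(name): name is "side" or "top" or "wrist"; returns a dict with "pixels" (384x512x3 uint8, red, green, blue), "fx", "fy", "cx", "cy" (pixels), "k1" (the pictures are not rectified: a ray, as slopes to the right and down, at radius r is drawn at 1 + k1 r^2 times it, then the intrinsics apply), "eye" and "rotation" of the camera in the world. Camera axes: x right, y down, z forward; pixel columns grow to the right and rows downward; lengths in mm; the calibration is good to about 2 mm. A picture is of the moment at which its call begins. There is no depth.
- bot.close_job(): hands the job in; it is judged then, once.
The state is a dict: "time": time; "joint_positions": joint angles; "dq": joint speeds; "tau": joint torques, N m; "tool_pos": TCP position; "tcp_rot": TCP orientation; "contact_force": force on the tool from outside, world axes, zero at the start; "moment": the same for the moment, N m; "grip_width": finger opening in mm; "finger_force": force on a finger pad.
Only numpy, scipy, OpenCV 4.12 (cv2) and the standard library are available. Lean on these libraries where they do the work, as an engineer would, in place of code of your own. Each camera call takes 0.05 s, during which the arm holds its last target. There are 200 camera calls.

## Task

The gel-casting bed sits low at its free end: slide the levelling wedge, thin end first, straight in under the middle of that end until the bed's index pin stands on the engraved level line, without forcing the pin against the top of its slot. Then let go of the wedge and bed it down by pressing with the fingers on the bed's end lip, with about 10 N and never more than 20 N. Leave the pin on the line, the wedge flat on the bench and carrying the bed, and the other things where they were.

Things in the scene. Friction and masses are not known exactly. Their poses are not given: they have to be found in the camera images.
- stand: Casting stand screwed to the bench: two upright cheeks (10 mm thick, 227 mm long, 56 mm high, inner faces 156 mm apart) joined by a bar at the +y end, open between them at the -y end. Origin on the bench, on its middle line. z up, x across, y along it from the bed's low free end to its pivot end. The free end's nose lies over (0, -105 mm) of this frame.
- level_line (a point): The height mark: a thin black line engraved on the stand's +x cheek, on its outer face, left and right of an upright slot. The point is on that face, in the middle of the slot, 36 mm above the bench. Axes as the stand's.
- index_pin (a point): Steel pin (5 mm thick) of the bed that sticks out through that slot; point on its axis, at the cheek's outer face. At the start it rests on the slot's lower end, 9 mm below the line; 2.5 mm above the line it jams on the slot's upper end. It rises 0.9 mm per mm of rise of the nose.
- bed_lip (a point): Where to press: middle of the flat top of the bed's end lip, at the free end. The lip is 36 mm deep along y (this point is 18 mm from its outer end), 150 mm wide, before a 20 mm high cross wall. 28 mm above the bench when level, about 10 mm lower at the start; hard, it hardly gives. Axes as the bed's.
- bed: Casting bed between the cheeks: shallow white tray, 150 mm wide, 217 mm long, 0.5 to 1 kg; tilts on a slightly stiff pivot at its +y end, drops by its own weight. Its free end's underside is a round bar (the nose, 12 mm thick, across the full width), 8 mm above the bench at the start, 18 mm when level. Origin on the pivot axis, mid-width; axes as the stand's when level.
- wedge_heel (a point): Centre (half-way up) of the levelling wedge's grip block, where it is held: 34 mm long, 30 mm wide, 36 mm high, standing on the bench. x points along the wedge from this block to the thin end, z up.
- wedge_toe (a point): Middle of the lower edge of the wedge's thin end, 127 mm along x from the grip block's centre and 18 mm below it. With the bed level it lies about 75 mm past the nose (towards the stand's +y).
- wedge: Levelling wedge, one grey plastic piece lying loose and flat: 144 mm long, 30 mm wide, 0.11 kg. Ramp 110 mm long, from 3 mm high at the thin end to 25 mm at the grip block (1 in 5). Friction holds it under load. Origin mid-underside, 55 mm along x from the grip block's centre.
- dam: Bystander: spare casting dam, a straight bar 110 mm long, 30 mm wide, 24 mm high all along; origin in the middle of its underside. It and the wedge may change places.
- bottle: Bystander: reagent bottle, 70 mm across, 130 mm high; origin at the centre of its underside.
- tip_rack: Bystander: pipette-tip rack, 85 by 115 mm, 47 mm high; origin at the centre of its underside.
- comb: Bystander: spare gel comb lying flat, 120 mm long, 10 mm high; origin under its bar.
Mind the look-alikes: they are no part of the job. Of the things that look like the wedge, the smallest one is meant.

How it is judged:
By the outcome, as a careful person would: the job done as asked, in the order asked, and still so for the second after the job is handed in, with the robot touching nothing.
It also fails if it takes over 64 s, if anything falls off the work surface, if the arm or the gripper's body presses on something with over 40 N, if the wrist force passes 120 N, or if a joint passes its speed limit or range.

## Working session

There is one attempt and no reset: what is moved stays moved. The work goes in short steps, Python scripts to look and compute and a tool call to move; the robot and the scene stay as the last step left them, time stands still between calls to the robot, and variables do not carry over. Pictures are saved under pics/ and viewed, at most 10 in all, crops included, and the job is handed in when it is done.

Besides the shell and the picture viewer there is one more tool, called after ">>>" as name(argument=value, ...), one argument or row to a line, values as JSON. play_rows: Moves the arm, as the interface text tells. Its arguments: {"type":"object","properties":{"commands":{"type":"array"},"jaw":{"type":"number"}},"required":["commands"]}

```bash
mkdir -p pics; cat > h.py <<'E'
import numpy as np, cv2
from plant import bot
from scipy.spatial.transform import Rotation as R
def cap(n,f=None):
    c=bot.capture(n)
    if f: cv2.imwrite(f'pics/{f}.png',c['pixels'][:,:,::-1])
    return c
def ray(c,u,v):
    xd,yd=(u-c['cx'])/c['fx'],(v-c['cy'])/c['fy']
    x,y=xd,yd
    for _ in range(20):
        s=1+c['k1']*(x*x+y*y); x,y=xd/s,yd/s
    return np.array(c['rotation'])@np.array([x,y,1.])
def atz(c,u,v,z):
    d=ray(c,u,v);e=np.array(c['eye'],float)
    return e+d*(z-e[2])/d[2]
def proj(c,p):
    q=np.array(c['rotation']).T@(np.array(p,float)-np.array(c['eye']))
    x,y=q[0]/q[2],q[1]/q[2]; s=1+c['k1']*(x*x+y*y)
    return c['fx']*x*s+c['cx'],c['fy']*y*s+c['cy']
E
python3 - <<'E'
from h import *
import pickle
for n in('top','side','wrist'):
    c=cap(n,n+'0'); pickle.dump(c,open(n+'0.pkl','wb'))
    print(n,c['eye'],c['fx'],c['k1'],np.round(c['rotation'],3).tolist())
a=cv2.imread('pics/top0.png'); b=cv2.imread('pics/side0.png')
cv2.imwrite('pics/top0b.png',cv2.resize(a,(800,600),interpolation=3))
cv2.imwrite('pics/side0b.png',cv2.resize(b,(800,600),interpolation=3))
print(bot.get_obs())
E
```

```text
top [ 3.97507653e+02 -3.41138090e-01  1.18678377e+03] 393.19448809172576 -0.04585394097794946 [-3.021, -0.009, -1.575]
side [ 328.60126667 -701.86835811  733.43141305] 361.4623825591322 -0.11397566959925921 [-2.321, 0.006, -0.288]
wrist [117.37277566 518.07964649 383.98714365] 334.211404669563 -0.032379951799434675 [2.834, 0.001, 1.192]
{'time': 0.15, 'joint_positions': array([ 1.04601967e+00,  3.42568425e-01,  1.52476753e+00, -3.25626808e-05,
        1.27539778e+00, -1.45993330e-01]), 'dq': array([ 0.00133534, -0.00090353, -0.0038772 , -0.00043058,  0.00175139,
        0.00138462]), 'tau': array([ 1.50107597e-03, -4.31469440e+01, -2.44354677e+01,  7.18993437e-02,
        5.37956937e-02, -1.31827283e-04]), 'tool_pos': array([193.99086249, 487.56067659, 251.212105  ]), 'tcp_rot': array([-3.14045918e+00, -1.35188836e-04,  2.76281874e+00]), 'contact_force': array([-0.31694254,  0.89466872, -0.08108073]), 'moment': array([ 0.03333966, -0.03750875,  0.02131491]), 'finger_force': 0.0, 'grip_width': 91.55249316448916}
```

View pics/top0b.png

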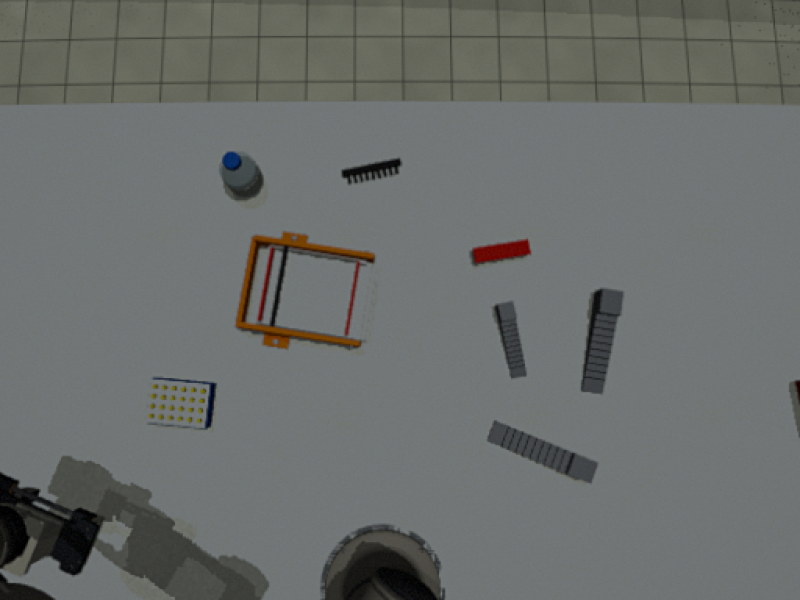

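View pics/side0b.png

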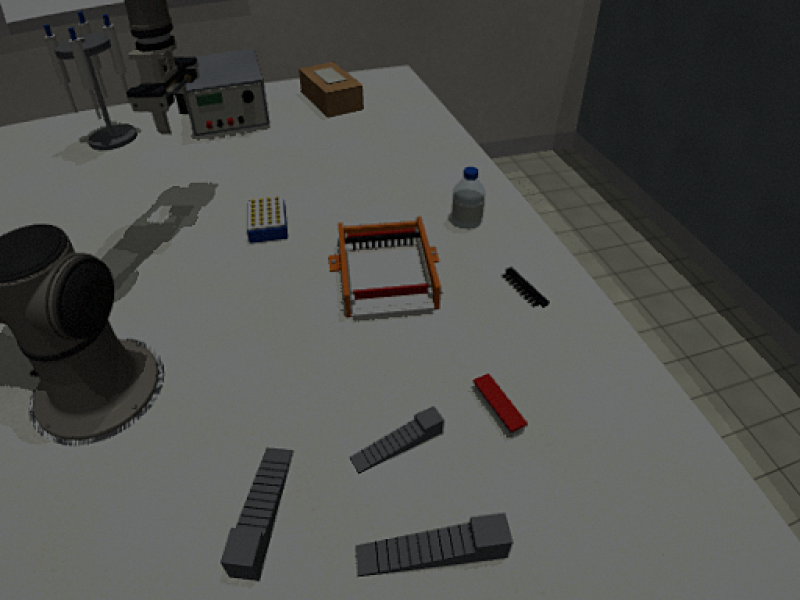

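```bash
sed -i "s/np.array(c\['rotation'\])/R.from_euler('xyz',c['rotation']).as_matrix()/" h.py
python3 - <<'E'
from h import *
import pickle
c=pickle.load(open('top0.pkl','rb')); s=pickle.load(open('side0.pkl','rb'))
def crop(c,u,v,w,h,k):
    p=c['pixels'][v:v+h,u:u+w,::-1]; p=(255*(p/255.)**.5).astype('uint8'); return cv2.resize(p,None,fx=k,fy=k,interpolation=cv2.INTER_CUBIC)
A=crop(c,150,145,100,80,4); B=crop(c,290,180,100,70,4)
C=crop(s,205,130,100,80,4); D=crop(s,215,250,100,70,4)
m=np.zeros((600,800,3),'uint8'); m[:320,:400]=A; m[320:,:400]=B; m[:320,400:]=C; m[320:,400:]=D
cv2.imwrite('pics/crop1.png',m)
k=.64
for n,u,v,z in [('heelTop',505,310,36),('toe',518,376,3),('big1heel',610,298,50),('big1toe',593,390,3),('big2heel',583,468,50),('big2toe',494,430,3),('dam1',475,254,24),('dam2',529,246,24),('rack',180,403,47),('bottlecap',232,160,130),('comb',371,166,10),('st fl',254,239,56),('st fr',373,257,56),('st nl',239,326,56),('st nr',360,344,56)]:
    print(n,np.round(atz(c,u*k,v*k,z),1))
for n,u,v,z in [('heelTop',428,415,36),('toe',355,466,0),('st nr(-y,+x)',438,285,56)]:
    print(n,np.round(atz(s,u*k,v*k,z),1))
w=pickle.load(open('wrist0.pkl','rb'));o=bot.get_obs()
Rt=R.from_euler('xyz',o['tcp_rot']);Rw=R.from_euler('xyz',w['rotation'])
print('cam in tool',Rt.inv().apply(np.array(w['eye'])-o['tool_pos']),(Rt.inv()*Rw).as_matrix().round(3).tolist())
E
```

```text
heelTop [ 514.  -233.8   36. ]
toe [ 389.8 -262.2    3. ]
big1heel [ 534.4 -430.5   50. ]
big1toe [ 361.9 -406.9    3. ]
big2heel [ 222.4 -366.8   50. ]
big2toe [ 288.1 -213.6    3. ]
dam1 [ 623.9 -181.2   24. ]
dam2 [ 639.5 -286.5   24. ]
rack [343.3 370.3  47. ]
bottlecap [775.6 265.7 130. ]
comb [804.9  19.3  10. ]
st fl [647.6 238.4  56. ]
st fr [612.5  15.   56. ]
st nl [484.1 262.5  56. ]
st nr [450.2  39.2  56. ]
heelTop [ 513.  -234.2   36. ]
toe [ 390.8 -265.8    0. ]
st nr(-y,+x) [617.9  18.5  56. ]
cam in tool [ 8.24906001e+01 -1.26693894e-01 -1.32763830e+02] [[-0.0, -0.953, -0.303], [1.0, -0.0, 0.0], [-0.0, -0.303, 0.953]]
```

View pics/crop1.png

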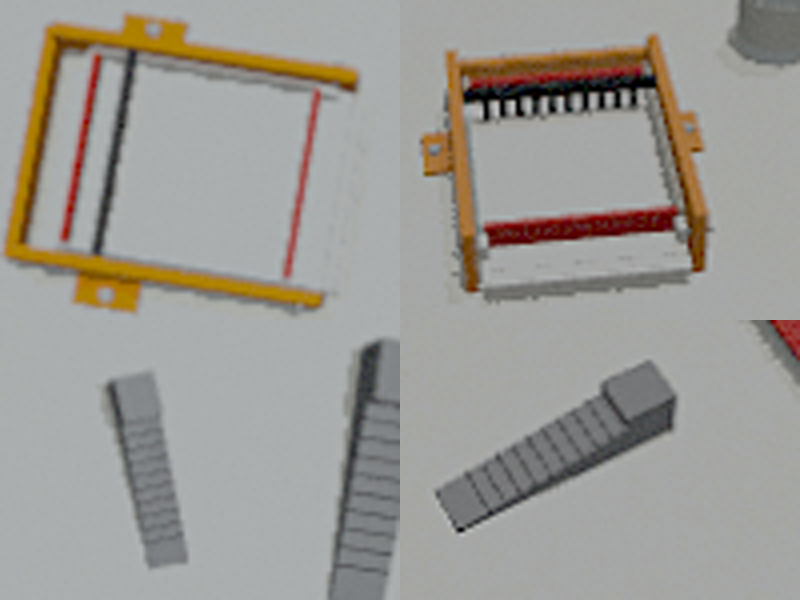

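Candidates for the wedge in the top picture are the small wedge at heel (505,310) and toe (518,376), big wedge A at (610,298), and big wedge B at (583,468). The red dam at (500,250) looks different. In the crop the small wedge is the smallest: its heel-to-toe length measures about 127 mm, as described, so I choose it.

```bash
cat >> h.py <<'E'
def go(p,yaw=None,o=None):
    "print shift (mm, tool axes) and twist from the measured pose to world p, yaw deg"
    o=o or bot.get_obs(); r=R.from_euler('xyz',o['tcp_rot'])
    y0=np.degrees(o['tcp_rot'][2]); yaw=y0 if yaw is None else yaw
    print('from',o['tool_pos'].round(1),round(y0,2),'shift',r.inv().apply(np.array(p)-o['tool_pos']).round(1),'twist',round(-((yaw-y0+180)%360-180),1),'t',o['time'])
E
python3 - <<'E'
from h import *
import pickle
s=pickle.load(open('side0.pkl','rb'));c=pickle.load(open('top0.pkl','rb'))
a=atz(s,205+85/4,130+290/4,17);b=atz(s,205+288/4,130+272/4,17);print(a,b,(a+b)/2)
print('lip right',atz(c,150+375/4,145+100/4,17),atz(c,150+333/4,145+290/4,17))
go([450,150,230],158.3+10); go([513.5,-234,130],193.4)
E
```

```text
[458.83212647  23.0508463   17.        ] [602.56294268  -1.24397968  17.        ] [530.69753458  10.90343331  17.        ]
lip right [6.02935641e+02 3.94475263e-01 1.70000000e+01] [459.89251011  32.08879087  17.        ]
from [194.  487.6 251.2] 158.3 shift [-362.7 -218.9   21.4] twist -10.0 t 0.15
from [194.  487.6 251.2] 158.3 shift [-563.7 -552.1  121.8] twist -35.1 t 0.15
```

>>> play_rows(
  commands=[
    {"x": -0.36, "y": -0.22, "z": 0.02, "twist": -10},
    {"x": -0.36, "y": -0.22, "z": 0.02, "twist": -10},
    {"x": -0.36, "y": -0.22, "z": 0.02, "twist": -10},
    {"x": -0.36, "y": -0.22, "z": 0.02, "twist": -10},
    {"x": -0.36, "y": -0.22, "z": 0.02, "twist": -10},
    {"x": -0.36, "y": -0.22, "z": 0.02, "twist": -10},
    {"x": -0.36, "y": -0.22, "z": 0.02, "twist": -10},
    {"x": -0.36, "y": -0.22, "z": 0.02, "twist": -10},
  ],
  jaw=0,
)

```text
time: 0.95
tool_pos: [431.9, 169.9, 232.9]
tcp_rot: [3.141, -0.0, 2.937]
contact_force: [1.3, 1.5, 0.4]
grip_width: 91.4
finger_force: 0.0
```

```bash
python3 -c "
from h import *
go([513.5,-234,130],193.4)"
```

```text
from [431.9 169.9 232.9] 168.29 shift [-161.8 -379.   102.8] twist -25.1 t 0.95
```

>>> play_rows(
  commands=[
    {"x": -0.16, "y": -0.38, "z": 0.1, "twist": -25},
    {"x": -0.16, "y": -0.38, "z": 0.1, "twist": -25},
    {"x": -0.16, "y": -0.38, "z": 0.1, "twist": -25},
    {"x": -0.16, "y": -0.38, "z": 0.1, "twist": -25},
    {"x": -0.16, "y": -0.38, "z": 0.1, "twist": -25},
    {"x": -0.16, "y": -0.38, "z": 0.1, "twist": -25},
    {"x": -0.16, "y": -0.38, "z": 0.1, "twist": -25},
    {"x": -0.16, "y": -0.38, "z": 0.1, "twist": -25},
  ],
)

```text
time: 1.75
tool_pos: [502.3, -191.3, 143.0]
tcp_rot: [3.141, -0.0, -2.91]
contact_force: [1.2, -0.1, 0.4]
grip_width: 92.2
finger_force: 0.0
```

```bash
python3 -c "
from h import *
go([513.5,-234,130],193.4)
c=cap('wrist'); p=c['pixels'][:,:,::-1]; p=(255*(p/255.)**.6).astype('uint8')
cv2.imwrite('pics/w1.png',p)
import pickle; pickle.dump(c,open('w1.pkl','wb'))"
```

```text
from [ 502.3 -191.3  143. ] -166.72 shift [ -1.1 -44.1  13. ] twist -0.1 t 1.75
```

View pics/w1.png

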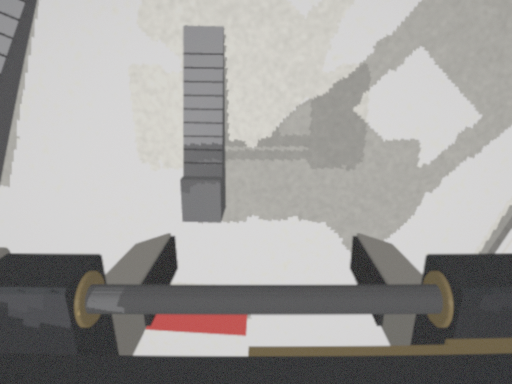

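The wrist picture shows the small wedge: toe edge at about (183–223, 27), block top front edge at y≈178, rear edge at y≈220, with its axis almost upright in the image.

```bash
python3 -c "
from h import *
import pickle; c=pickle.load(open('w1.pkl','rb'))
t=atz(c,203.5,27,3);r=atz(c,203,220,36);f=atz(c,202,179,36);print(t,r,f,(r+f)/2)
d=t-r;print(np.degrees(np.arctan2(d[1],d[0])),np.hypot(*d[:2]))
h=(r*1.+f)/2
go([h[0],h[1],27],np.degrees(np.arctan2(d[1],d[0])))"
```

```text
[ 389.80170327 -263.70158315    3.        ] [ 527.76735202 -233.32582876   36.        ] [ 495.57446578 -239.8228458    36.        ] [ 511.6709089  -236.57433728   36.        ]
-167.58334762658677 141.26997802322953
from [ 503.1 -198.1  141.3] -166.9 shift [  0.4 -39.1 114.5] twist 0.7 t 1.8
```

>>> play_rows(
  commands=[
    {"x": 0, "y": -0.025, "z": 0.02, "twist": 0},
    {"x": 0, "y": -0.025, "z": 0.05, "twist": 0},
    {"x": 0, "y": -0.025, "z": 0.05, "twist": 0},
    {"x": 0, "y": -0.025, "z": 0.05, "twist": 0},
    {"x": 0, "y": -0.025, "z": 0.05, "twist": 0},
    {"x": 0, "y": -0.025, "z": 0.05, "twist": 0},
    {"x": 0, "y": -0.025, "z": 0.05, "twist": 0},
    {"x": 0, "y": -0.025, "z": 0.05, "twist": 0},
  ],
)

```text
time: 2.6
tool_pos: [508.4, -213.6, 94.5]
tcp_rot: [-3.141, 0.001, -2.909]
contact_force: [-0.4, 0.5, -0.7]
grip_width: 92.1
finger_force: 0.0
```

```bash
python3 -c "
from h import *
go([512.5,-236.2,28],-167.2)"
```

```text
from [ 508.4 -213.6   94.5] -166.68 shift [  1.3 -22.9  66.5] twist 0.5 t 2.6
```

>>> play_rows(
  commands=[
    {"x": 0.001, "y": -0.023, "z": 0.01, "twist": 0.5},
    {"x": 0.001, "y": -0.023, "z": 0.03, "twist": 0.5},
    {"x": 0.001, "y": -0.023, "z": 0.05, "twist": 0.5},
    {"x": 0.001, "y": -0.023, "z": 0.066, "twist": 0.5},
    {"x": 0.001, "y": -0.023, "z": 0.066, "twist": 0.5},
    {"x": 0.001, "y": -0.023, "z": 0.066, "twist": 0.5},
    {"x": 0.001, "y": -0.023, "z": 0.066, "twist": 0.5},
    {"x": 0.001, "y": -0.023, "z": 0.066, "twist": 0.5},
  ],
)

```text
time: 3.4
tool_pos: [512.7, -236.4, 28.3]
tcp_rot: [-3.141, 0.001, -2.918]
contact_force: [-1.0, 0.9, 1.3]
grip_width: 91.7
finger_force: 0.0
```

>>> play_rows(
  commands=[
    {"x": 0, "y": 0, "z": 0, "twist": 0},
    {"x": 0, "y": 0, "z": 0, "twist": 0},
    {"x": 0, "y": 0, "z": 0, "twist": 0},
    {"x": 0, "y": 0, "z": 0, "twist": 0},
    {"x": 0, "y": 0, "z": 0, "twist": 0},
    {"x": 0, "y": 0, "z": 0, "twist": 0},
    {"x": 0, "y": 0, "z": 0, "twist": 0},
    {"x": 0, "y": 0, "z": 0, "twist": 0},
  ],
  jaw=1,
)

```text
time: 4.2
tool_pos: [512.4, -236.3, 27.7]
tcp_rot: [3.142, 0.0, -2.918]
contact_force: [0.5, 0.2, -0.3]
grip_width: 32.3
finger_force: 0.2
```

```bash
python3 -c "
from h import *
o=bot.get_obs(); print(o['contact_force'],o['grip_width'],o['finger_force'])
d=np.array([.151,.988]); lip=np.array([529.5,11.3])
p=lip-d*(127+40)
go([p[0],p[1],90],81.3)"
```

```text
[ 0.51501509  0.17540762 -0.27512938] 32.26733440734394 0.2346477471292019
from [ 512.4 -236.3   27.7] -167.2 shift [-10.4  82.3 -62.3] twist 111.5 t 4.2
```

>>> play_rows(
  commands=[
    {"x": 0, "y": 0, "z": 0, "twist": 0},
    {"x": 0, "y": 0, "z": 0, "twist": 0},
    {"x": 0, "y": 0, "z": 0, "twist": 0},
    {"x": 0, "y": 0, "z": 0, "twist": 0},
    {"x": 0, "y": 0, "z": -0.01, "twist": 0},
    {"x": 0, "y": 0, "z": -0.02, "twist": 0},
    {"x": 0, "y": 0, "z": -0.03, "twist": 0},
    {"x": 0, "y": 0, "z": -0.03, "twist": 0},
  ],
)

```text
time: 5.0
tool_pos: [513.4, -236.9, 59.8]
tcp_rot: [-3.139, 0.003, -2.918]
contact_force: [0.5, -0.1, -2.2]
grip_width: 29.9
finger_force: 30.0
```

>>> play_rows(
  commands=[
    {"x": -0.002, "y": 0.01, "z": 0, "twist": 7},
    {"x": -0.003, "y": 0.02, "z": 0, "twist": 14},
    {"x": -0.004, "y": 0.03, "z": 0, "twist": 21},
    {"x": -0.005, "y": 0.04, "z": 0, "twist": 28},
    {"x": -0.006, "y": 0.05, "z": 0, "twist": 35},
    {"x": -0.008, "y": 0.06, "z": 0, "twist": 42},
    {"x": -0.009, "y": 0.07, "z": 0, "twist": 49},
    {"x": -0.01, "y": 0.08, "z": 0, "twist": 56},
  ],
)

```text
time: 5.8
tool_pos: [504.4, -155.6, 57.8]
tcp_rot: [3.141, 0.0, 2.383]
contact_force: [-0.1, -0.7, -1.1]
grip_width: 29.9
finger_force: 30.0
```

>>> play_rows(
  commands=[
    {"x": 0, "y": 0, "z": 0, "twist": 7},
    {"x": 0, "y": 0, "z": 0, "twist": 14},
    {"x": 0, "y": 0, "z": 0, "twist": 21},
    {"x": 0, "y": 0, "z": 0, "twist": 28},
    {"x": 0, "y": 0, "z": 0, "twist": 35},
    {"x": 0, "y": 0, "z": 0, "twist": 42},
    {"x": 0, "y": 0, "z": 0, "twist": 49},
    {"x": 0, "y": 0, "z": 0, "twist": 55.5},
  ],
)

```text
time: 6.6
tool_pos: [504.4, -156.0, 57.8]
tcp_rot: [3.141, -0.0, 1.414]
contact_force: [0.2, 0.4, -0.6]
grip_width: 30.0
finger_force: 30.0
```

```bash
python3 -c "
from h import *
import pickle
o=bot.get_obs(); print(o['contact_force'],o['grip_width'],o['finger_force'])
d=np.array([.151,.988]); lip=np.array([529.5,11.3])
p=lip-d*(127+20)
go([p[0],p[1],40],81.3)
c=cap('wrist'); pickle.dump(c,open('w2.pkl','wb'));p=c['pixels'][:,:,::-1]; p=(255*(p/255.)**.6).astype('uint8')
cv2.imwrite('pics/w2.png',p)"
```

```text
[ 0.22895574  0.40836134 -0.57081546] 29.99212491886574 29.979110956192017
from [ 504.4 -156.    57.8] 81.02 shift [22.3 -0.6 17.8] twist -0.3 t 6.6
```

View pics/w2.png

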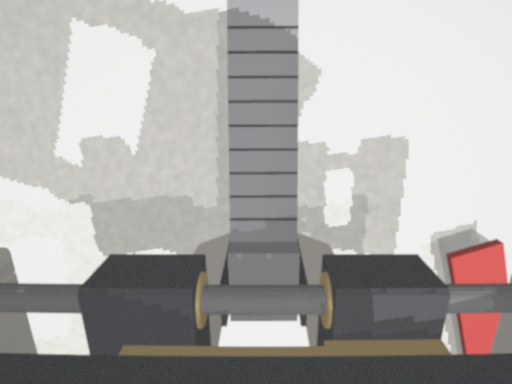

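>>> play_rows(
  commands=[
    {"x": 0.005, "y": 0, "z": 0.005, "twist": -0.3},
    {"x": 0.01, "y": 0, "z": 0.01, "twist": -0.3},
    {"x": 0.02, "y": 0, "z": 0.015, "twist": -0.3},
    {"x": 0.022, "y": 0, "z": 0.02, "twist": -0.3},
    {"x": 0.022, "y": 0, "z": 0.025, "twist": -0.3},
    {"x": 0.022, "y": 0, "z": 0.027, "twist": -0.3},
    {"x": 0.022, "y": 0, "z": 0.027, "twist": -0.3},
    {"x": 0.022, "y": 0, "z": 0.027, "twist": -0.3},
  ],
)

```text
time: 7.45
tool_pos: [507.8, -134.5, 30.7]
tcp_rot: [3.141, -0.0, 1.424]
contact_force: [0.7, 0.1, -0.9]
grip_width: 29.2
finger_force: 30.0
```

```bash
python3 -c "
from h import *
import pickle
def crop(c,u,v,w,h,k):
    p=c['pixels'][v:v+h,u:u+w,::-1]; p=(255*(p/255.)**.5).astype('uint8'); return cv2.resize(p,None,fx=k,fy=k,interpolation=cv2.INTER_CUBIC)
s=cap('side');t=cap('top');w=cap('wrist')
pickle.dump((s,t,w),open('b3.pkl','wb'))
w2=pickle.load(open('w2.pkl','rb'));o=bot.get_obs();print(o['tool_pos'],np.degrees(o['tcp_rot'][2]))
print('block offset',atz(w2,263,243,66),atz(w2,263,320,66),'line',atz(w2,263,30,40))
m=np.zeros((600,800,3),'uint8'); m[:300,:400]=crop(t,150,150,100,75,4); m[300:,:400]=crop(w,0,0,512,384,.78125); m[:, 400:]=crop(s,210,130,80,120,5)
cv2.imwrite('pics/c3.png',m)"
```

```text
[ 507.91745958 -134.52073506   30.94968732] 81.58331181222705
block offset [ 507.46066234 -134.78112897   66.        ] [ 501.50321284 -172.30007661   66.        ] line [520.57929567 -52.04014618  40.        ]
```

View pics/c3.png

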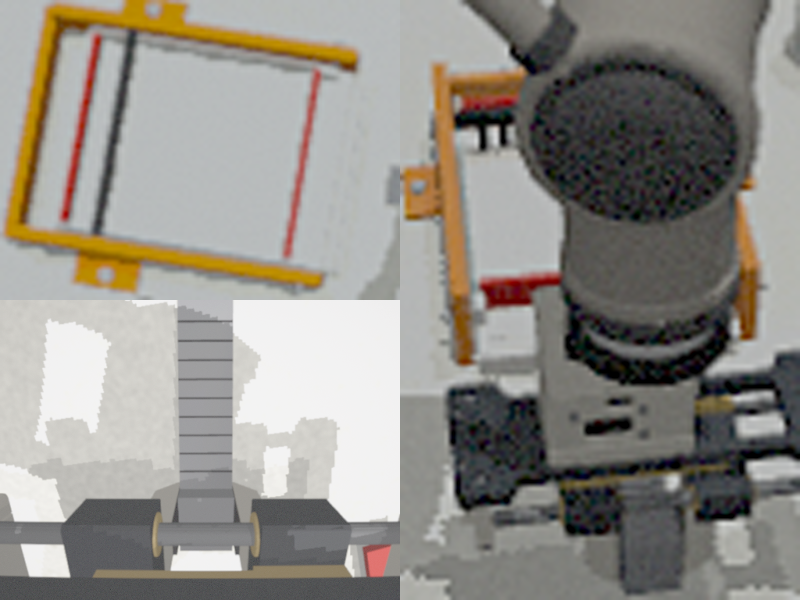

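The top crop shows the toe at about (390,180) heading for the middle of the open end, between the cheek ends at (357,59) and (323,279). The wrist view shows the wedge straight in the jaws. Next I lower it to the bench and advance.

>>> play_rows(
  commands=[
    {"x": 0, "y": 0, "z": 0.001, "twist": 0},
    {"x": 0, "y": 0, "z": 0.002, "twist": 0},
    {"x": 0, "y": 0, "z": 0.0025, "twist": 0},
    {"x": 0, "y": 0, "z": 0.0028, "twist": 0},
    {"x": 0, "y": 0, "z": 0.0028, "twist": 0},
    {"x": 0, "y": 0, "z": 0.0028, "twist": 0},
    {"x": 0, "y": 0, "z": 0.0028, "twist": 0},
    {"x": 0, "y": 0, "z": 0.0028, "twist": 0},
  ],
)

```text
time: 8.4
tool_pos: [507.8, -134.3, 27.9]
tcp_rot: [3.142, -0.0, 1.424]
contact_force: [0.1, -0.2, -0.4]
grip_width: 30.0
finger_force: 30.0
```

```bash
python3 -c "
from h import *
o=bot.get_obs(); print(o['contact_force'],o['moment'])
d=np.array([.151,.988]); lip=np.array([529.5,11.3])
p=lip-d*(127-17)
go([p[0],p[1],28],81.4)"
```

```text
[ 0.08288522 -0.21091127 -0.40359591] [-0.15984194  0.08609737 -0.0012668 ]
from [ 507.8 -134.3   27.9] 81.6 shift [37.3 -0.3 -0.1] twist 0.2 t 8.4
```

>>> play_rows(
  commands=[
    {"x": 0.005, "y": 0, "z": 0.0003, "twist": 0},
    {"x": 0.01, "y": 0, "z": 0.0003, "twist": 0},
    {"x": 0.015, "y": 0, "z": 0.0003, "twist": 0},
    {"x": 0.02, "y": 0, "z": 0.0003, "twist": 0},
    {"x": 0.025, "y": 0, "z": 0.0003, "twist": 0},
    {"x": 0.03, "y": 0, "z": 0.0003, "twist": 0},
    {"x": 0.035, "y": 0, "z": 0.0003, "twist": 0},
    {"x": 0.035, "y": 0, "z": 0.0003, "twist": 0},
  ],
)

```text
time: 9.2
tool_pos: [513.0, -98.8, 27.7]
tcp_rot: [3.141, -0.0, 1.425]
contact_force: [-0.0, 2.1, 0.9]
grip_width: 29.7
finger_force: 30.0
```

```bash
python3 -c "
from h import *
import pickle
o=bot.get_obs(); print(o['contact_force'],o['moment'],o['tool_pos'],np.degrees(o['tcp_rot']))
c=cap('wrist'); pickle.dump(c,open('w4.pkl','wb'));p=c['pixels'][:,:,::-1]; p=(255*(p/255.)**.6).astype('uint8')
cv2.imwrite('pics/w4.png',p)"
```

```text
[-1.35215659e-03  2.10667153e+00  9.34947524e-01] [ 0.10010685  0.04654653 -0.02542832] [513.02868675 -98.82750035  27.6862711 ] [ 1.79993432e+02 -2.62851078e-02  8.16294939e+01]
```

View pics/w4.png

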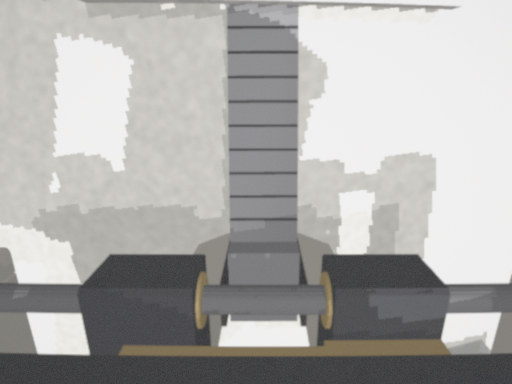

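The wrist picture shows the lip's front edge along the top, from about (82,2) to (458,8), with the wedge between x = 228 and 298 running under it.

```bash
python3 -c "
from h import *
import pickle
c=pickle.load(open('w4.pkl','rb'))
o=bot.get_obs()
r=R.from_euler('xyz',o['tcp_rot'])
for z in(8,17):
  a=atz(c,82,2,z);b=atz(c,458,8,z); d=b-a
  print(z,a,b,np.hypot(*d[:2]),'edge yaw',np.degrees(np.arctan2(d[1],d[0])),'mid in tool',r.inv().apply((a+b)/2-o['tool_pos']))
print('wedge mid in tool',r.inv().apply(atz(c,263,30,20)-o['tool_pos']))
print(o['tool_pos'],o['contact_force'])"
```

```text
8 [455.94008597  27.65639839   8.        ] [609.55090652   2.86066771   8.        ] 155.59920452872373 edge yaw -9.169541960665763 mid in tool [115.99610354   2.88560839  19.73821193]
17 [460.00410374  24.99560728  17.        ] [604.55342838   1.66257571  17.        ] 146.42041393160866 edge yaw -9.169541960665764 mid in tool [114.02317303   2.7057669   10.73733508]
wedge mid in tool [103.94827109  -0.24788337   7.73267407]
[512.98937473 -99.08796242  27.6874178 ] [-0.40702818  1.11433526  0.39907911]
```

>>> play_rows(
  commands=[
    {"x": 0, "y": 0.001, "z": 0, "twist": 0.3},
    {"x": 0, "y": 0.0015, "z": 0, "twist": 0.3},
    {"x": 0.002, "y": 0.0015, "z": 0, "twist": 0.3},
    {"x": 0.004, "y": 0.0015, "z": 0, "twist": 0.3},
    {"x": 0.006, "y": 0.0015, "z": 0, "twist": 0.3},
    {"x": 0.008, "y": 0.0015, "z": 0, "twist": 0.3},
    {"x": 0.008, "y": 0.0015, "z": 0, "twist": 0.3},
    {"x": 0.008, "y": 0.0015, "z": 0, "twist": 0.3},
  ],
)

```text
time: 10.05
tool_pos: [515.8, -91.8, 27.7]
tcp_rot: [3.141, -0.0, 1.419]
contact_force: [0.7, 0.1, 1.8]
grip_width: 29.7
finger_force: 30.0
```

>>> play_rows(
  commands=[
    {"x": 0.001, "y": 0, "z": 0, "twist": 0},
    {"x": 0.002, "y": 0, "z": 0, "twist": 0},
    {"x": 0.003, "y": 0, "z": 0, "twist": 0},
    {"x": 0.004, "y": 0, "z": 0, "twist": 0},
    {"x": 0.004, "y": 0, "z": 0, "twist": 0},
    {"x": 0.004, "y": 0, "z": 0, "twist": 0},
    {"x": 0.004, "y": 0, "z": 0, "twist": 0},
    {"x": 0.004, "y": 0, "z": 0, "twist": 0},
  ],
)

```text
time: 10.85
tool_pos: [516.2, -87.9, 27.7]
tcp_rot: [3.141, -0.0, 1.419]
contact_force: [-0.0, -0.6, 3.9]
grip_width: 30.1
finger_force: 30.0
```

>>> play_rows(
  commands=[
    {"x": 0.001, "y": 0, "z": 0, "twist": 0},
    {"x": 0.002, "y": 0, "z": 0, "twist": 0},
    {"x": 0.003, "y": 0, "z": 0, "twist": 0},
    {"x": 0.004, "y": 0, "z": 0, "twist": 0},
    {"x": 0.004, "y": 0, "z": 0, "twist": 0},
    {"x": 0.004, "y": 0, "z": 0, "twist": 0},
    {"x": 0.004, "y": 0, "z": 0, "twist": 0},
    {"x": 0.004, "y": 0, "z": 0, "twist": 0},
  ],
)

```text
time: 11.65
tool_pos: [516.8, -84.0, 27.7]
tcp_rot: [3.141, -0.0, 1.419]
contact_force: [0.0, -2.1, 3.9]
grip_width: 30.1
finger_force: 30.0
```

>>> play_rows(
  commands=[
    {"x": 0.002, "y": 0, "z": 0, "twist": 0},
    {"x": 0.004, "y": 0, "z": 0, "twist": 0},
    {"x": 0.006, "y": 0, "z": 0, "twist": 0},
    {"x": 0.008, "y": 0, "z": 0, "twist": 0},
    {"x": 0.01, "y": 0, "z": 0, "twist": 0},
    {"x": 0.012, "y": 0, "z": 0, "twist": 0},
    {"x": 0.014, "y": 0, "z": 0, "twist": 0},
    {"x": 0.014, "y": 0, "z": 0, "twist": 0},
  ],
)

```text
time: 12.45
tool_pos: [518.9, -71.1, 27.7]
tcp_rot: [3.141, 0.001, 1.419]
contact_force: [-1.2, -9.6, 4.5]
grip_width: 29.9
finger_force: 30.0
```

>>> play_rows(
  commands=[
    {"x": 0.002, "y": 0, "z": 0, "twist": 0},
    {"x": 0.004, "y": 0, "z": 0, "twist": 0},
    {"x": 0.006, "y": 0, "z": 0, "twist": 0},
    {"x": 0.008, "y": 0, "z": 0, "twist": 0},
    {"x": 0.01, "y": 0, "z": 0, "twist": 0},
    {"x": 0.012, "y": 0, "z": 0, "twist": 0},
    {"x": 0.014, "y": 0, "z": 0, "twist": 0},
    {"x": 0.014, "y": 0, "z": 0, "twist": 0},
  ],
)

```text
time: 13.25
tool_pos: [521.0, -57.3, 27.7]
tcp_rot: [3.141, 0.001, 1.419]
contact_force: [-1.2, -9.8, 4.3]
grip_width: 29.7
finger_force: 30.0
```

```bash
python3 -c "
from h import *
import pickle
o=bot.get_obs(); print(o['contact_force'],o['moment'],o['tool_pos'],np.degrees(o['tcp_rot']))
c=cap('wrist'); pickle.dump(c,open('w5.pkl','wb'));p=c['pixels'][:,:,::-1]; p=(255*(p/255.)**.6).astype('uint8')
cv2.imwrite('pics/w5.png',p)"
```

```text
[-1.1623661  -9.76389897  4.33898575] [-1.45367192  0.25740102 -0.08319258] [521.02700219 -57.28820933  27.68120081] [1.79980065e+02 7.45439948e-02 8.13102504e+01]
```

View pics/w5.png

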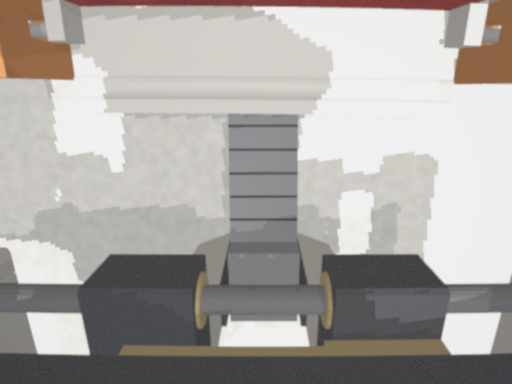

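The wrist view shows the wedge (x = 228–298) centred between the cheeks' inner edges at about 75 and 455, with the lip's bottom edge at row 113. I push on, a little short of the expected level position.

>>> play_rows(
  commands=[
    {"x": 0.0015, "y": 0, "z": 0, "twist": 0},
    {"x": 0.003, "y": 0, "z": 0, "twist": 0},
    {"x": 0.005, "y": 0, "z": 0, "twist": 0},
    {"x": 0.007, "y": 0, "z": 0, "twist": 0},
    {"x": 0.009, "y": 0, "z": 0, "twist": 0},
    {"x": 0.011, "y": 0, "z": 0, "twist": 0},
    {"x": 0.012, "y": 0, "z": 0, "twist": 0},
    {"x": 0.012, "y": 0, "z": 0, "twist": 0},
  ],
)

```text
time: 14.1
tool_pos: [522.8, -45.6, 27.7]
tcp_rot: [3.141, 0.001, 1.419]
contact_force: [-1.7, -11.4, 5.2]
grip_width: 29.9
finger_force: 30.0
```

>>> play_rows(
  commands=[
    {"x": 0.001, "y": 0, "z": 0, "twist": 0},
    {"x": 0.002, "y": 0, "z": 0, "twist": 0},
    {"x": 0.003, "y": 0, "z": 0, "twist": 0},
    {"x": 0.004, "y": 0, "z": 0, "twist": 0},
    {"x": 0.005, "y": 0, "z": 0, "twist": 0},
    {"x": 0.006, "y": 0, "z": 0, "twist": 0},
    {"x": 0.006, "y": 0, "z": 0, "twist": 0},
    {"x": 0.006, "y": 0, "z": 0, "twist": 0},
  ],
)

```text
time: 14.9
tool_pos: [523.7, -39.7, 27.7]
tcp_rot: [3.141, 0.001, 1.419]
contact_force: [-1.8, -10.9, 4.8]
grip_width: 29.8
finger_force: 30.0
```

>>> play_rows(
  commands=[
    {"x": 0, "y": 0, "z": 0, "twist": 0},
    {"x": 0, "y": 0, "z": 0, "twist": 0},
    {"x": 0, "y": 0, "z": 0, "twist": 0},
    {"x": 0, "y": 0, "z": 0, "twist": 0},
    {"x": 0, "y": 0, "z": 0, "twist": 0},
    {"x": 0, "y": 0, "z": 0, "twist": 0},
    {"x": 0, "y": 0, "z": 0, "twist": 0},
    {"x": 0, "y": 0, "z": 0, "twist": 0},
  ],
  jaw=0.4,
)

```text
time: 15.7
tool_pos: [523.7, -38.6, 27.6]
tcp_rot: [3.142, -0.0, 1.419]
contact_force: [0.0, -0.6, 1.0]
grip_width: 55.5
finger_force: 0.0
```

```bash
python3 -c "
from h import *
go([689,28,110],-8.8)"
```

```text
from [523.7 -38.6  27.6] 81.29 shift [ 90.8 153.3 -82.4] twist 90.1 t 15.7
```

>>> play_rows(
  commands=[
    {"x": 0, "y": 0, "z": -0.03, "twist": 0},
    {"x": 0, "y": 0, "z": -0.07, "twist": 0},
    {"x": 0, "y": 0, "z": -0.09, "twist": 0},
    {"x": 0.02, "y": 0.03, "z": -0.09, "twist": 8},
    {"x": 0.04, "y": 0.06, "z": -0.09, "twist": 16},
    {"x": 0.05, "y": 0.09, "z": -0.09, "twist": 24},
    {"x": 0.07, "y": 0.11, "z": -0.09, "twist": 32},
    {"x": 0.08, "y": 0.13, "z": -0.09, "twist": 40},
  ],
)

```text
time: 16.5
tool_pos: [665.2, 22.1, 117.4]
tcp_rot: [-3.141, -0.0, 0.716]
contact_force: [1.1, 1.0, -0.5]
grip_width: 55.2
finger_force: 0.0
```

>>> play_rows(
  commands=[
    {"x": 0, "y": 0, "z": 0, "twist": 8},
    {"x": 0, "y": 0, "z": 0, "twist": 16},
    {"x": 0, "y": 0, "z": 0, "twist": 24},
    {"x": 0, "y": 0, "z": 0, "twist": 32},
    {"x": 0, "y": 0, "z": 0, "twist": 40},
    {"x": 0, "y": 0, "z": 0, "twist": 48},
    {"x": 0, "y": 0, "z": 0, "twist": 50},
    {"x": 0, "y": 0, "z": 0, "twist": 50},
  ],
)

```text
time: 17.3
tool_pos: [664.2, 20.8, 117.5]
tcp_rot: [-3.142, 0.0, -0.152]
contact_force: [-0.3, 0.4, 0.2]
grip_width: 55.1
finger_force: 0.0
```

```bash
python3 -c "
from h import *
go([668,30,60],-8.8)"
```

```text
from [664.2  20.8 117.5] -8.72 shift [ 2.4 -9.7 57.5] twist 0.1 t 17.3
```

>>> play_rows(
  commands=[
    {"x": 0.003, "y": -0.01, "z": 0.02, "twist": 0},
    {"x": 0.003, "y": -0.01, "z": 0.04, "twist": 0},
    {"x": 0.003, "y": -0.01, "z": 0.057, "twist": 0},
    {"x": 0.003, "y": -0.01, "z": 0.057, "twist": 0},
    {"x": 0.003, "y": -0.01, "z": 0.057, "twist": 0},
    {"x": 0.003, "y": -0.01, "z": 0.057, "twist": 0},
    {"x": 0.003, "y": -0.01, "z": 0.057, "twist": 0},
    {"x": 0.003, "y": -0.01, "z": 0.057, "twist": 0},
  ],
)

```text
time: 18.1
tool_pos: [669.2, 30.2, 61.6]
tcp_rot: [-3.141, -0.002, -0.152]
contact_force: [-0.2, 0.8, -0.1]
grip_width: 55.1
finger_force: 0.0
```

```bash
python3 -c "
from h import *
import pickle
o=bot.get_obs(); print(o['tool_pos'])
c=cap('wrist'); pickle.dump(c,open('w6.pkl','wb'));p=c['pixels'][:,:,::-1]; p=(255*(p/255.)**.6).astype('uint8')
u,v=proj(c,[617,37,36]); print(u,v)
cv2.imwrite('pics/w6.png',cv2.resize(p[200:384],None,fx=1.5625,fy=1.5625,interpolation=2))"
```

```text
[669.20581619  30.19662179  61.56186422]
265.42348796941815 333.52422314903833
```

View pics/w6.png

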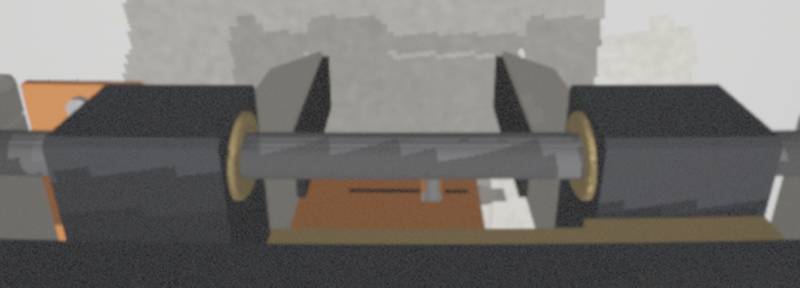

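The picture shows the orange cheek face between the fingers, with the black line at (350–467, 190) and the pin at about (432, 190). I'll zoom in there.

```bash
python3 -c "
from h import *
import pickle
c=pickle.load(open('w6.pkl','rb'));p=c['pixels'][308:352,210:330,::-1]; p=(255*(p/255.)**.6).astype('uint8')
cv2.imwrite('pics/w6z.png',cv2.resize(p,None,fx=6.6,fy=6.6,interpolation=cv2.INTER_NEAREST))
o=bot.get_obs()
for x in(612,617,622):
  for z in (0,27,36,56): print(x,z,np.round(proj(c,[x,25,z]),1))"
```

```text
612 0 [283.7 300.5]
612 27 [286.2 327.4]
612 36 [287.2 337.9]
612 56 [289.7 364.8]
617 0 [282.7 294.3]
617 27 [285.1 320.6]
617 36 [286.  330.9]
617 56 [288.5 357.4]
622 0 [281.7 288. ]
622 27 [284.  313.7]
622 36 [284.9 323.8]
622 56 [287.2 349.8]
```

View pics/w6z.png

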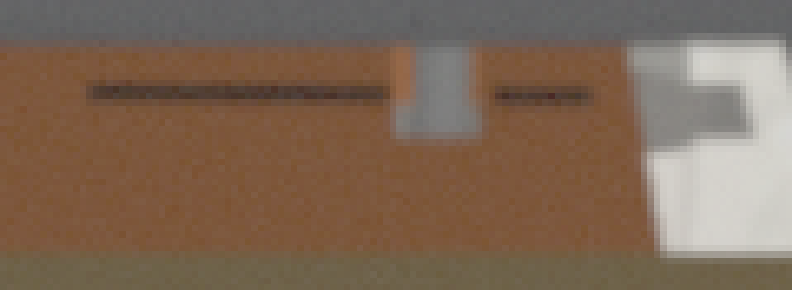

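The crop shows the line at row ≈94 (left 92, right 97) and the pin at columns 413–473 crossing it, with the slot's upper end at row ≈137. The pin's outer end is hidden by the rod. I've used all 10 picture views, so from here I measure numerically. I'll shift slightly so the pin's tip appears in the gap.

>>> play_rows(
  commands=[
    {"x": 0.005, "y": 0, "z": 0, "twist": 0},
    {"x": 0.011, "y": 0, "z": 0, "twist": 0},
    {"x": 0.011, "y": 0, "z": 0, "twist": 0},
    {"x": 0.011, "y": 0, "z": 0, "twist": 0},
    {"x": 0.011, "y": 0, "z": 0, "twist": 0},
    {"x": 0.011, "y": 0, "z": 0, "twist": 0},
    {"x": 0.011, "y": 0, "z": 0, "twist": 0},
    {"x": 0.011, "y": 0, "z": 0, "twist": 0},
  ],
)

```text
time: 18.95
tool_pos: [679.6, 28.6, 60.7]
tcp_rot: [-3.142, -0.0, -0.152]
contact_force: [0.4, -0.5, -0.3]
grip_width: 55.3
finger_force: 0.0
```

```bash
python3 -c "
from h import *
import pickle
o=bot.get_obs(); print(o['tool_pos'])
c=cap('wrist'); pickle.dump(c,open('w7.pkl','wb'));P=c['pixels'].astype(int)
print('cols',list(range(262,290,2)))
for r in range(312,352):
  print(r,'R-B',[int(x) for x in (P[r,262:290:2,0]-P[r,262:290:2,2])],'R',[int(x) for x in P[r,262:290:2,0]])"
```

```text
[679.6260431   28.58962452  60.68559695]
cols [262, 264, 266, 268, 270, 272, 274, 276, 278, 280, 282, 284, 286, 288]
312 R-B [0, 0, 0, -2, -1, 0, -2, -1, -2, -1, -2, -1, -1, -1] R [53, 52, 51, 53, 53, 54, 53, 54, 52, 52, 54, 53, 53, 51]
313 R-B [2, 3, 3, 2, 2, 3, 4, 1, 1, 3, 2, 2, 3, 4] R [55, 54, 54, 53, 50, 53, 54, 52, 51, 54, 52, 56, 54, 55]
314 R-B [18, 17, 17, 18, 17, 16, 16, 18, 16, 18, 17, 18, 19, 18] R [61, 60, 60, 61, 61, 61, 59, 60, 60, 60, 62, 60, 59, 61]
315 R-B [43, 41, 40, 42, 42, 42, 41, 42, 41, 45, 41, 42, 41, 45] R [71, 72, 72, 72, 71, 72, 72, 71, 70, 72, 72, 70, 72, 71]
316 R-B [54, 52, 51, 53, 52, 56, 54, 53, 52, 53, 56, 54, 56, 54] R [77, 78, 78, 78, 78, 78, 78, 77, 79, 78, 77, 79, 77, 80]
317 R-B [55, 55, 55, 58, 57, 55, 55, 55, 57, 56, 57, 54, 53, 53] R [79, 81, 79, 80, 78, 80, 78, 78, 79, 80, 79, 80, 80, 81]
318 R-B [55, 57, 56, 55, 56, 55, 56, 56, 55, 54, 57, 54, 56, 56] R [80, 79, 80, 79, 80, 80, 80, 82, 78, 80, 78, 81, 79, 80]
319 R-B [56, 56, 56, 54, 59, 54, 57, 55, 55, 58, 56, 56, 54, 56] R [78, 79, 81, 79, 78, 79, 79, 79, 79, 79, 80, 79, 79, 81]
320 R-B [
[... 3198 characters left out ...]
, 40, 39, 42, 41, 41] R [71, 70, 69, 69, 71, 70, 70, 70, 72, 70, 70, 71, 71, 70]
347 R-B [33, 33, 33, 34, 33, 34, 33, 34, 33, 34, 33, 33, 32, 34] R [65, 66, 66, 65, 65, 65, 66, 64, 65, 64, 65, 64, 65, 65]
348 R-B [31, 32, 31, 32, 30, 33, 31, 31, 29, 31, 31, 32, 31, 32] R [66, 65, 65, 63, 65, 64, 65, 64, 65, 64, 64, 63, 64, 62]
349 R-B [34, 32, 31, 32, 29, 31, 31, 31, 31, 31, 30, 31, 31, 30] R [65, 63, 64, 62, 63, 63, 65, 63, 64, 62, 65, 65, 64, 64]
350 R-B [33, 30, 30, 31, 32, 31, 31, 31, 29, 30, 31, 30, 31, 32] R [64, 65, 64, 63, 63, 65, 64, 64, 64, 63, 65, 65, 65, 62]
351 R-B [32, 31, 31, 33, 32, 32, 32, 30, 33, 33, 31, 31, 31, 32] R [64, 63, 63, 66, 63, 63, 63, 65, 64, 63, 63, 64, 65, 63]
```

>>> play_rows(
  commands=[
    {"x": 0, "y": 0, "z": -0.03, "twist": 0},
    {"x": 0, "y": 0, "z": -0.06, "twist": 0},
    {"x": -0.04, "y": 0, "z": -0.06, "twist": 0},
    {"x": -0.08, "y": 0, "z": -0.06, "twist": 0},
    {"x": -0.12, "y": 0, "z": -0.06, "twist": 0},
    {"x": -0.12, "y": 0, "z": -0.06, "twist": 0},
    {"x": -0.12, "y": 0, "z": -0.06, "twist": 0},
    {"x": -0.12, "y": 0, "z": -0.06, "twist": 0},
  ],
)

```text
time: 19.8
tool_pos: [562.6, 46.5, 121.2]
tcp_rot: [-3.141, -0.003, -0.152]
contact_force: [0.0, -0.3, 0.4]
grip_width: 55.3
finger_force: 0.0
```

```bash
python3 -c "
from h import *
import pickle
c=cap('wrist'); pickle.dump(c,open('w8.pkl','wb'));P=c['pixels'].astype(int)
a=pickle.load(open('w7.pkl','rb'))
o=bot.get_obs(); print(o['tool_pos'],c['eye'])
# view A: line point at z=36 -> face point
F=atz(a,277,337.8,36);print('line pt',F,'slot top',atz(a,277,344.3,41))
T=atz(a,276.8,324.1,36);print('tip if level',T)
print('pred B: line',proj(c,F),'tip',proj(c,T),'cheek top',proj(c,[F[0],F[1],56]))
u=int(proj(c,T)[0]);v=int(proj(c,T)[1])
cols=list(range(u-12,u+14,2));print(cols)
for r in range(v-16,v+34): print(r,[int(x) for x in P[r,cols,0]-P[r,cols,2]],[int(x) for x in P[r,cols,0]])
"
```

```text
[562.57686156  46.46921929 120.99361205] [643.50036053  34.02376228 254.28132727]
line pt [624.06272009  29.17840617  36.        ] slot top [623.93924034  29.38688431  41.        ]
tip if level [633.56143721  27.9652407   36.        ]
pred B: line (np.float64(275.6507523347149), np.float64(118.94300589489173)) tip (np.float64(275.4253699615474), np.float64(103.54455404458041)) cheek top (np.float64(276.83560911856245), np.float64(121.89736918957672))
[263, 265, 267, 269, 271, 273, 275, 277, 279, 281, 283, 285, 287]
87 [4, 4, 5, 4, 5, 5, 3, 0, 2, 1, 3, 3, 1] [205, 205, 205, 204, 205, 206, 205, 204, 206, 205, 205, 206, 204]
88 [5, 4, 4, 4, 3, 3, 2, 0, 1, 1, 2, 0, 1] [204, 205, 205, 205, 204, 205, 205, 204, 205, 204, 204, 204, 206]
89 [5, 4, 2, 3, 1, 1, 1, 2, 1, 1, 3, 2, 1] [205, 206, 204, 205, 205, 206, 205, 206, 206, 205, 205, 206, 205]
90 [6, 4, 3, 2, 1, 2, 1, 1, 0, 2, 1, 1, 1] [205, 205, 206, 205, 206, 206, 204, 204, 204, 207, 205, 206, 204]
91 [5, 5, 3, 1, 1, 2, 0, 1, 1, 0, 1, 1, 1] [205, 204, 205, 206, 205, 206, 205, 205, 205, 205, 204, 206, 205]
92 [6, 5, 4, 1, 1, 0, 1, 0, 0, 1, 
[... 4641 characters left out ...]
 201, 201, 201, 200]
132 [137, 138, 137, 137, 137, 138, 137, 138, 137, 137, 137, 137, 137] [200, 201, 201, 202, 201, 201, 200, 202, 201, 202, 201, 201, 200]
133 [139, 138, 137, 137, 138, 137, 137, 137, 137, 136, 137, 138, 138] [201, 201, 202, 200, 201, 201, 200, 200, 200, 200, 201, 200, 201]
134 [139, 138, 137, 138, 138, 137, 138, 136, 138, 137, 138, 139, 137] [201, 201, 201, 201, 200, 200, 201, 200, 201, 200, 201, 201, 201]
135 [137, 138, 137, 138, 138, 137, 137, 138, 137, 137, 138, 138, 137] [200, 202, 201, 200, 201, 200, 200, 200, 201, 200, 202, 201, 201]
136 [138, 137, 137, 138, 139, 138, 137, 137, 137, 138, 138, 138, 136] [202, 201, 200, 200, 203, 200, 201, 202, 202, 202, 201, 201, 200]
```

```bash
cat > pin.py <<'E'
from h import *
from scipy.optimize import fsolve
def solve(a,b,la,lb,ta,tb,u=277):
    "rows of line and of tip lower corner in views a (oblique), b (from above) -> pin height over line"
    F=atz(a,u,la,36); n=R.from_euler('z',-8.8,degrees=True).apply([1,0,0])
    e=proj(b,F)[1]-lb
    f=lambda q:[proj(a,F+n*q[0]+[0,0,q[1]])[1]-ta, proj(b,F+n*q[0]+[0,0,q[1]])[1]-tb-e]
    q=fsolve(f,[8,-3]); L8=fsolve(lambda z:proj(a,F+n*8+[0,0,z[0]])[1]-ta,[-3])
    print('protrusion',q[0],'pin over line',q[1]+2.5,'if L=8:',L8[0]+2.5,'e',e)
E
python3 -c "
from pin import *
import pickle
solve(pickle.load(open('w7.pkl','rb')),pickle.load(open('w8.pkl','rb')),337.8,119.0,321.25,105.9)
go([523.7,-39.7,121],81.3)"
```

```text
protrusion 7.947078205996489 pin over line -1.9822779143840217 if L=8: -1.915958411227244 e -0.05699410510827363
from [562.6  46.5 121. ] -8.71 shift [-25.4  91.1  -0.1] twist -90.0 t 19.85
```

>>> play_rows(
  commands=[
    {"x": -0.005, "y": 0.02, "z": 0, "twist": -8},
    {"x": -0.01, "y": 0.04, "z": 0, "twist": -16},
    {"x": -0.015, "y": 0.06, "z": 0, "twist": -24},
    {"x": -0.02, "y": 0.08, "z": 0, "twist": -32},
    {"x": -0.025, "y": 0.091, "z": 0, "twist": -40},
    {"x": -0.025, "y": 0.091, "z": 0, "twist": -48},
    {"x": -0.025, "y": 0.091, "z": 0, "twist": -56},
    {"x": -0.025, "y": 0.091, "z": 0, "twist": -64},
  ],
)

```text
time: 20.65
tool_pos: [523.8, -40.1, 120.6]
tcp_rot: [3.141, -0.0, 0.97]
contact_force: [0.5, 0.1, -0.2]
grip_width: 55.0
finger_force: 0.0
```

>>> play_rows(
  commands=[
    {"x": 0, "y": 0, "z": 0, "twist": -8},
    {"x": 0, "y": 0, "z": 0, "twist": -16},
    {"x": 0, "y": 0, "z": 0, "twist": -24},
    {"x": 0, "y": 0, "z": 0, "twist": -26},
    {"x": 0, "y": 0, "z": 0, "twist": -26},
    {"x": 0, "y": 0, "z": 0, "twist": -26},
    {"x": 0, "y": 0, "z": 0, "twist": -26},
    {"x": 0, "y": 0, "z": 0, "twist": -26},
  ],
)

```text
time: 21.45
tool_pos: [522.7, -39.5, 120.6]
tcp_rot: [3.141, -0.0, 1.418]
contact_force: [-0.4, 0.3, 0.4]
grip_width: 55.0
finger_force: 0.0
```

```bash
python3 -c "
from h import *
go([523.7,-39.7,28.5],81.3)"
```

```text
from [522.7 -39.5 120.6] 81.27 shift [-0.1  1.  92.1] twist -0.0 t 21.45
```

>>> play_rows(
  commands=[
    {"x": 0, "y": 0.001, "z": 0.03, "twist": 0},
    {"x": 0, "y": 0.001, "z": 0.06, "twist": 0},
    {"x": 0, "y": 0.001, "z": 0.08, "twist": 0},
    {"x": 0, "y": 0.001, "z": 0.09, "twist": 0},
    {"x": 0, "y": 0.001, "z": 0.092, "twist": 0},
    {"x": 0, "y": 0.001, "z": 0.092, "twist": 0},
    {"x": 0, "y": 0.001, "z": 0.092, "twist": 0},
    {"x": 0, "y": 0.001, "z": 0.092, "twist": 0},
  ],
)

```text
time: 22.25
tool_pos: [524.2, -39.7, 29.6]
tcp_rot: [3.14, 0.0, 1.419]
contact_force: [-0.4, 0.4, 0.1]
grip_width: 55.2
finger_force: 0.0
```

>>> play_rows(
  commands=[
    {"x": 0, "y": 0, "z": 0, "twist": 0},
    {"x": 0, "y": 0, "z": 0, "twist": 0},
    {"x": 0, "y": 0, "z": 0, "twist": 0},
    {"x": 0, "y": 0, "z": 0, "twist": 0},
    {"x": 0, "y": 0, "z": 0, "twist": 0},
    {"x": 0, "y": 0, "z": 0, "twist": 0},
    {"x": 0, "y": 0, "z": 0, "twist": 0},
    {"x": 0, "y": 0, "z": 0, "twist": 0},
  ],
  jaw=1,
)

```text
time: 23.05
tool_pos: [523.6, -39.6, 28.7]
tcp_rot: [3.141, -0.0, 1.419]
contact_force: [-0.1, -0.3, 2.3]
grip_width: 29.7
finger_force: 30.0
```

>>> play_rows(
  commands=[
    {"x": 0.0, "y": 0, "z": 0, "twist": 0},
    {"x": 0.002, "y": 0, "z": 0, "twist": 0},
    {"x": 0.004, "y": 0, "z": 0, "twist": 0},
    {"x": 0.006, "y": 0, "z": 0, "twist": 0},
    {"x": 0.008, "y": 0, "z": 0, "twist": 0},
    {"x": 0.01, "y": 0, "z": 0, "twist": 0},
    {"x": 0.01, "y": 0, "z": 0, "twist": 0},
    {"x": 0.01, "y": 0, "z": 0, "twist": 0},
  ],
)

```text
time: 23.85
tool_pos: [525.3, -31.1, 28.7]
tcp_rot: [3.141, 0.002, 1.419]
contact_force: [-0.6, -8.1, 1.8]
grip_width: 30.2
finger_force: 30.0
```

>>> play_rows(
  commands=[
    {"x": 0.0005, "y": 0, "z": 0, "twist": 0},
    {"x": 0.001, "y": 0, "z": 0, "twist": 0},
    {"x": 0.0015, "y": 0, "z": 0, "twist": 0},
    {"x": 0.002, "y": 0, "z": 0, "twist": 0},
    {"x": 0.002, "y": 0, "z": 0, "twist": 0},
    {"x": 0.002, "y": 0, "z": 0, "twist": 0},
    {"x": 0.002, "y": 0, "z": 0, "twist": 0},
    {"x": 0.002, "y": 0, "z": 0, "twist": 0},
  ],
)

```text
time: 24.65
tool_pos: [525.6, -29.4, 28.7]
tcp_rot: [3.141, 0.002, 1.419]
contact_force: [-1.2, -9.2, 0.4]
grip_width: 29.7
finger_force: 30.0
```

>>> play_rows(
  commands=[
    {"x": 0, "y": 0, "z": 0, "twist": 0},
    {"x": 0, "y": 0, "z": 0, "twist": 0},
    {"x": 0, "y": 0, "z": 0, "twist": 0},
    {"x": 0, "y": 0, "z": 0, "twist": 0},
    {"x": 0, "y": 0, "z": 0, "twist": 0},
    {"x": 0, "y": 0, "z": 0, "twist": 0},
    {"x": 0, "y": 0, "z": 0, "twist": 0},
    {"x": 0, "y": 0, "z": 0, "twist": 0},
  ],
  jaw=0.4,
)

```text
time: 25.45
tool_pos: [525.4, -27.7, 28.6]
tcp_rot: [3.142, -0.0, 1.419]
contact_force: [-0.1, 0.9, 0.2]
grip_width: 54.9
finger_force: 0.0
```

```bash
python3 -c "
from h import *
go([679.6,28.6,120],-8.7)"
```

```text
from [525.4 -27.7  28.6] 81.3 shift [ 79.  143.9 -91.4] twist 90.0 t 25.45
```

>>> play_rows(
  commands=[
    {"x": 0, "y": 0, "z": -0.03, "twist": 0},
    {"x": 0, "y": 0, "z": -0.07, "twist": 0},
    {"x": 0, "y": 0, "z": -0.09, "twist": 0},
    {"x": 0.02, "y": 0.03, "z": -0.09, "twist": 8},
    {"x": 0.04, "y": 0.06, "z": -0.09, "twist": 16},
    {"x": 0.05, "y": 0.09, "z": -0.09, "twist": 24},
    {"x": 0.07, "y": 0.12, "z": -0.09, "twist": 32},
    {"x": 0.079, "y": 0.144, "z": -0.09, "twist": 40},
  ],
)

```text
time: 26.25
tool_pos: [681.1, 30.0, 118.5]
tcp_rot: [-3.142, -0.001, 0.716]
contact_force: [-0.1, 0.3, -0.1]
grip_width: 55.0
finger_force: 0.0
```

>>> play_rows(
  commands=[
    {"x": 0, "y": 0, "z": 0, "twist": 8},
    {"x": 0, "y": 0, "z": 0, "twist": 16},
    {"x": 0, "y": 0, "z": 0, "twist": 24},
    {"x": 0, "y": 0, "z": 0.01, "twist": 32},
    {"x": 0, "y": 0, "z": 0.03, "twist": 40},
    {"x": 0, "y": 0, "z": 0.05, "twist": 48},
    {"x": 0, "y": 0, "z": 0.057, "twist": 50},
    {"x": 0, "y": 0, "z": 0.057, "twist": 50},
  ],
)

```text
time: 27.05
tool_pos: [678.6, 28.6, 59.8]
tcp_rot: [3.141, 0.003, -0.152]
contact_force: [-0.3, 0.7, 0.3]
grip_width: 55.1
finger_force: 0.0
```

```bash
python3 -c "
from h import *
go([680.3,28.6,60.7],-8.7)"
```

```text
from [678.6  28.6  59.8] -8.72 shift [ 1.7 -0.2 -0.9] twist -0.0 t 27.05
```

```bash
cat > va.py <<'E'
from h import *
from scipy.optimize import fsolve
import pickle,sys
c=cap('wrist'); pickle.dump(c,open(sys.argv[1],'wb'));P=c['pixels'].astype(int);print(bot.get_obs()['tool_pos'],bot.get_obs()['time'])
print('line cols R',[(r,int(P[r,258:267,0].mean()),int(P[r,285:290,0].mean())) for r in range(330,344)])
for r in range(314,334): print(r,[int(x) for x in P[r,272:284,0]-P[r,272:284,2]],[int(x) for x in P[r,272:284,0]])
E
python3 va.py w9.pkl
```

```text
[679.28062639  28.61424854  60.97825723] 27.1
line cols R [(330, 79, 79), (331, 79, 79), (332, 79, 79), (333, 79, 79), (334, 79, 78), (335, 73, 74), (336, 53, 54), (337, 32, 31), (338, 44, 43), (339, 67, 67), (340, 77, 77), (341, 79, 78), (342, 79, 79), (343, 78, 79)]
314 [19, 17, 17, 18, 18, 18, 16, 17, 16, 19, 18, 18] [60, 60, 61, 61, 60, 59, 61, 58, 60, 61, 61, 60]
315 [43, 42, 39, 42, 42, 40, 41, 41, 42, 43, 43, 41] [72, 74, 70, 73, 72, 71, 71, 73, 73, 71, 73, 73]
316 [55, 52, 54, 53, 54, 53, 52, 54, 54, 52, 51, 54] [78, 79, 78, 80, 79, 78, 78, 78, 79, 79, 78, 78]
317 [58, 56, 54, 55, 55, 52, 56, 55, 55, 55, 55, 53] [79, 80, 79, 80, 80, 81, 79, 80, 80, 80, 79, 80]
318 [56, 55, 57, 57, 58, 52, 58, 54, 56, 54, 60, 58] [80, 79, 78, 80, 80, 79, 79, 79, 79, 80, 79, 79]
319 [54, 57, 54, 55, 60, 55, 58, 58, 52, 57, 58, 55] [80, 80, 81, 81, 78, 79, 80, 79, 81, 79, 79, 80]
320 [54, 55, 56, 59, 55, 56, 59, 57, 54, 56, 54, 59] [80, 80, 79, 79, 79, 79, 78, 81, 80, 78, 80, 78]
321 [56, 58, 55, 55, 55, 54, 53, 54, 60, 57, 56, 55] [80, 79, 78, 79, 78, 80, 79, 79, 78, 80, 80, 80]
322 [54, 51, 47
[... 442 characters left out ...]
7, 59, 59, 59, 64, 71, 87, 89, 81]
327 [39, 9, 1, 2, 1, 2, 1, 3, 15, 41, 58, 57] [85, 67, 63, 62, 60, 61, 62, 65, 71, 83, 86, 81]
328 [36, 7, 0, 1, 1, 1, 2, 2, 16, 43, 60, 58] [83, 71, 69, 66, 63, 66, 69, 70, 78, 88, 87, 81]
329 [34, 8, 1, 1, 0, 0, 1, 3, 17, 46, 59, 60] [85, 73, 73, 73, 73, 75, 76, 75, 81, 91, 88, 80]
330 [34, 8, 1, 0, -1, 1, 0, 4, 19, 47, 57, 57] [85, 75, 75, 79, 78, 80, 79, 78, 81, 90, 89, 81]
331 [35, 7, 1, 0, 0, 1, 0, 3, 18, 47, 59, 61] [84, 73, 75, 78, 81, 82, 79, 80, 82, 90, 87, 81]
332 [35, 7, 0, 2, 1, 2, 0, 3, 18, 47, 58, 56] [87, 73, 75, 78, 81, 82, 80, 79, 82, 86, 83, 80]
333 [34, 7, 0, 1, 1, 2, 1, 3, 17, 46, 58, 55] [84, 74, 74, 76, 79, 82, 79, 79, 81, 89, 83, 79]
```

```bash
cat >> pin.py <<'E'
def one(a,la,ta,L=7.95,u=277):
    F=atz(a,u,la,36); n=R.from_euler('z',-8.8,degrees=True).apply([1,0,0])
    return fsolve(lambda z:proj(a,F+n*L+[0,0,z[0]])[1]-ta,[-3])[0]+2.5
E
python3 -c "
from pin import *
import pickle
w7=pickle.load(open('w7.pkl','rb'));w9=pickle.load(open('w9.pkl','rb'))
print(one(w7,337.7,321.25),one(w9,337.2,322.7),one(w9,337.2,322.7,8.0),F:=atz(w9,277,337.2,36))
go([560,46,121],-8.7)"
```

```text
-1.8895681832191205 -0.14318514614072786 -0.08145132029795121 [623.97681194  29.1039472   36.        ]
from [679.3  28.6  61. ] -8.64 shift [-120.6    0.7  -59.9] twist 0.1 t 27.1
```

The pin is now about 0.1 mm below the line. Next I move over the lip with the fingers shut and press it down.

>>> play_rows(
  commands=[
    {"x": 0, "y": 0, "z": -0.03, "twist": 0},
    {"x": 0, "y": 0, "z": -0.06, "twist": 0},
    {"x": -0.04, "y": 0.005, "z": -0.06, "twist": -8},
    {"x": -0.08, "y": 0.01, "z": -0.06, "twist": -16},
    {"x": -0.12, "y": 0.015, "z": -0.06, "twist": -24},
    {"x": -0.143, "y": 0.02, "z": -0.06, "twist": -32},
    {"x": -0.143, "y": 0.02, "z": -0.06, "twist": -40},
    {"x": -0.143, "y": 0.02, "z": -0.06, "twist": -48},
  ],
  jaw=1,
)

```text
time: 27.9
tool_pos: [535.3, 30.4, 123.2]
tcp_rot: [3.14, -0.002, 0.693]
contact_force: [0.6, 0.0, 0.2]
grip_width: 0.7
finger_force: 0.0
```

>>> play_rows(
  commands=[
    {"x": 0, "y": 0, "z": 0, "twist": -8},
    {"x": 0, "y": 0, "z": 0, "twist": -16},
    {"x": 0, "y": 0, "z": 0, "twist": -24},
    {"x": 0, "y": 0, "z": 0, "twist": -32},
    {"x": 0, "y": 0, "z": 0, "twist": -40},
    {"x": 0, "y": 0, "z": 0, "twist": -42},
    {"x": 0, "y": 0, "z": 0, "twist": -42},
    {"x": 0, "y": 0, "z": 0, "twist": -42},
  ],
)

```text
time: 28.7
tool_pos: [535.7, 30.4, 122.3]
tcp_rot: [3.14, -0.0, 1.418]
contact_force: [-0.4, 0.2, 0.8]
grip_width: 0.6
finger_force: 0.0
```

```bash
python3 -c "
from h import *
import pickle
c=cap('wrist');P=c['pixels'].astype(int);o=bot.get_obs();print(o['grip_width'],o['contact_force'])
go([534.5,30.5,70],81.3)
for u in (150,190,340,380): 
  col=P[:,u];print(u,[(r,[int(x) for x in col[r]]) for r in range(2,384) if abs(col[r]-col[r-2]).max()>25][:24])
print('row of lip pts (outer end, mid, wall foot)',[np.round(proj(c,[533+.151*d,14+.988*d,28]),0).tolist() for d in(0,18,36)], proj(c,[538,50,48]))"
```

```text
0.7235905641962239 [-0.02980073  0.63354834  0.32467787]
from [535.6  30.4 122.2] 81.26 shift [-0.1 -1.1 52.2] twist -0.0 t 28.75
150 [(33, [164, 163, 157]), (34, [151, 148, 141]), (177, [179, 178, 170]), (185, [171, 161, 152]), (186, [158, 140, 130]), (187, [152, 131, 121]), (195, [102, 91, 84]), (196, [101, 77, 66]), (197, [100, 70, 57]), (214, [104, 76, 62]), (215, [135, 118, 105]), (216, [172, 162, 149]), (217, [205, 199, 187]), (218, [217, 215, 204]), (268, [175, 173, 164]), (269, [132, 131, 124]), (270, [98, 98, 93]), (271, [65, 65, 62]), (272, [43, 44, 43]), (273, [28, 29, 28]), (346, [68, 56, 37]), (356, [36, 34, 30]), (357, [21, 23, 24])]
190 [(15, [192, 189, 185]), (16, [176, 172, 164]), (168, [130, 113, 107]), (169, [95, 57, 55]), (170, [81, 29, 29]), (171, [79, 25, 21]), (176, [119, 35, 33]), (184, [149, 107, 101]), (185, [167, 150, 143]), (186, [173, 168, 160]), (227, [215, 213, 204]), (228, [221, 219, 212]), (254, [127, 125, 118]), (255, [53, 52, 51]), (256, [28, 28, 29]), (257, [22, 25, 25]), (346, [62, 53, 36]), (347, [75, 61, 38]), (356, [42, 38, 31]), (357, [25, 26,
[... 303 characters left out ...]
0]), (224, [193, 190, 185]), (225, [217, 216, 215]), (226, [223, 222, 222]), (254, [131, 130, 130]), (255, [52, 53, 54]), (256, [28, 29, 31]), (340, [56, 48, 34]), (341, [71, 60, 38]), (356, [43, 39, 31]), (357, [25, 26, 26])]
380 [(224, [109, 80, 68]), (225, [145, 129, 122]), (226, [188, 179, 175]), (227, [214, 212, 210]), (228, [222, 221, 221]), (273, [185, 184, 185]), (274, [138, 137, 137]), (275, [93, 91, 89]), (276, [56, 55, 54]), (277, [33, 32, 32]), (278, [22, 23, 24]), (340, [63, 54, 38]), (341, [74, 61, 40]), (356, [34, 32, 28])]
row of lip pts (outer end, mid, wall foot) [[263.0, 228.0], [263.0, 205.0], [263.0, 181.0]] (np.float64(262.33805108870564), np.float64(188.9881093183606))
```

>>> play_rows(
  commands=[
    {"x": 0.002, "y": -0.001, "z": 0.03, "twist": 0},
    {"x": 0.002, "y": -0.001, "z": 0.05, "twist": 0},
    {"x": 0.002, "y": -0.001, "z": 0.06, "twist": 0},
    {"x": 0.002, "y": -0.001, "z": 0.065, "twist": 0},
    {"x": 0.002, "y": -0.001, "z": 0.065, "twist": 0},
    {"x": 0.002, "y": -0.001, "z": 0.065, "twist": 0},
    {"x": 0.002, "y": -0.001, "z": 0.065, "twist": 0},
    {"x": 0.002, "y": -0.001, "z": 0.065, "twist": 0},
  ],
)

```text
time: 29.55
tool_pos: [535.0, 32.6, 57.3]
tcp_rot: [3.14, -0.0, 1.419]
contact_force: [-1.0, 0.5, -0.1]
grip_width: 0.4
finger_force: 0.0
```

>>> play_rows(
  commands=[
    {"x": 0, "y": 0, "z": 0.0005, "twist": 0},
    {"x": 0, "y": 0, "z": 0.001, "twist": 0},
    {"x": 0, "y": 0, "z": 0.0015, "twist": 0},
    {"x": 0, "y": 0, "z": 0.002, "twist": 0},
    {"x": 0, "y": 0, "z": 0.0025, "twist": 0},
    {"x": 0, "y": 0, "z": 0.003, "twist": 0},
    {"x": 0, "y": 0, "z": 0.003, "twist": 0},
    {"x": 0, "y": 0, "z": 0.003, "twist": 0},
  ],
)

```text
time: 30.35
tool_pos: [534.7, 32.6, 54.4]
tcp_rot: [3.141, -0.0, 1.419]
contact_force: [-2.4, -0.2, 7.3]
grip_width: 0.5
finger_force: 3.9
```

>>> play_rows(
  commands=[
    {"x": 0, "y": 0, "z": 0.0001, "twist": 0},
    {"x": 0, "y": 0, "z": 0.0002, "twist": 0},
    {"x": 0, "y": 0, "z": 0.0003, "twist": 0},
    {"x": 0, "y": 0, "z": 0.0003, "twist": 0},
    {"x": 0, "y": 0, "z": 0.0003, "twist": 0},
    {"x": 0, "y": 0, "z": 0.0003, "twist": 0},
    {"x": 0, "y": 0, "z": 0.0003, "twist": 0},
    {"x": 0, "y": 0, "z": 0.0003, "twist": 0},
  ],
)

```text
time: 31.15
tool_pos: [534.7, 32.6, 54.3]
tcp_rot: [3.141, -0.0, 1.419]
contact_force: [-3.7, -0.0, 9.5]
grip_width: 0.2
finger_force: 4.8
```

>>> play_rows(
  commands=[
    {"x": 0, "y": 0, "z": 0.0001, "twist": 0},
    {"x": 0, "y": 0, "z": 0.0001, "twist": 0},
    {"x": 0, "y": 0, "z": 0.0001, "twist": 0},
    {"x": 0, "y": 0, "z": 0.0001, "twist": 0},
    {"x": 0, "y": 0, "z": 0.0001, "twist": 0},
    {"x": 0, "y": 0, "z": 0.0001, "twist": 0},
    {"x": 0, "y": 0, "z": 0.0001, "twist": 0},
    {"x": 0, "y": 0, "z": 0.0001, "twist": 0},
  ],
)

```text
time: 31.95
tool_pos: [534.7, 32.6, 54.3]
tcp_rot: [3.141, -0.0, 1.419]
contact_force: [-2.9, 0.3, 10.7]
grip_width: 0.5
finger_force: 5.1
```

>>> play_rows(
  commands=[
    {"x": 0, "y": 0, "z": -0.001, "twist": 0},
    {"x": 0, "y": 0, "z": -0.002, "twist": 0},
    {"x": 0, "y": 0, "z": -0.005, "twist": 0},
    {"x": 0, "y": 0, "z": -0.02, "twist": 0},
    {"x": 0, "y": 0, "z": -0.045, "twist": 0},
    {"x": 0, "y": 0, "z": -0.065, "twist": 0},
    {"x": 0, "y": 0, "z": -0.065, "twist": 0},
    {"x": 0, "y": 0, "z": -0.065, "twist": 0},
  ],
)

```text
time: 32.75
tool_pos: [534.5, 32.6, 118.1]
tcp_rot: [3.141, -0.0, 1.419]
contact_force: [-0.2, -0.9, -0.2]
grip_width: 0.7
finger_force: 0.0
```

```bash
python3 -c "
from h import *
go([680,28.6,119],-8.7)"
```

```text
from [534.5  32.6 118.1] 81.29 shift [ 18.1 144.4  -0.9] twist 90.0 t 32.75
```

>>> play_rows(
  commands=[
    {"x": 0.003, "y": 0.03, "z": 0, "twist": 8},
    {"x": 0.006, "y": 0.06, "z": 0, "twist": 16},
    {"x": 0.01, "y": 0.09, "z": 0, "twist": 24},
    {"x": 0.014, "y": 0.12, "z": 0, "twist": 32},
    {"x": 0.018, "y": 0.144, "z": 0, "twist": 40},
    {"x": 0.018, "y": 0.144, "z": 0, "twist": 48},
    {"x": 0.018, "y": 0.144, "z": 0, "twist": 56},
    {"x": 0.018, "y": 0.144, "z": 0, "twist": 64},
  ],
  jaw=0.4,
)

```text
time: 33.55
tool_pos: [678.9, 28.6, 115.7]
tcp_rot: [-3.14, 0.003, 0.296]
contact_force: [0.5, -0.1, 0.1]
grip_width: 54.5
finger_force: 0.0
```

>>> play_rows(
  commands=[
    {"x": 0, "y": 0, "z": 0.02, "twist": 8},
    {"x": 0, "y": 0, "z": 0.04, "twist": 16},
    {"x": 0, "y": 0, "z": 0.057, "twist": 24},
    {"x": 0, "y": 0, "z": 0.057, "twist": 26},
    {"x": 0, "y": 0, "z": 0.057, "twist": 26},
    {"x": 0, "y": 0, "z": 0.057, "twist": 26},
    {"x": 0, "y": 0, "z": 0.057, "twist": 26},
    {"x": 0, "y": 0, "z": 0.057, "twist": 26},
  ],
)

```text
time: 34.35
tool_pos: [679.8, 28.6, 61.5]
tcp_rot: [-3.141, -0.001, -0.151]
contact_force: [-0.2, -0.5, -0.1]
grip_width: 55.1
finger_force: 0.0
```

```bash
python3 va.py w10.pkl
```

```text
[679.7873126   28.59235578  61.50341818] 34.4
line cols R [(330, 78, 80), (331, 78, 79), (332, 78, 79), (333, 79, 79), (334, 79, 79), (335, 73, 74), (336, 53, 55), (337, 31, 35), (338, 43, 42), (339, 66, 66), (340, 76, 77), (341, 79, 78), (342, 79, 79), (343, 79, 78)]
314 [17, 18, 19, 17, 16, 18, 15, 18, 18, 18, 18, 18] [59, 59, 59, 62, 59, 61, 60, 60, 60, 59, 60, 61]
315 [42, 40, 44, 41, 42, 43, 40, 41, 41, 42, 40, 44] [71, 73, 71, 73, 73, 71, 71, 73, 71, 72, 73, 72]
316 [53, 56, 54, 55, 54, 56, 53, 52, 56, 52, 54, 55] [79, 78, 77, 77, 78, 77, 78, 79, 79, 78, 78, 78]
317 [55, 53, 55, 56, 56, 56, 57, 56, 55, 54, 56, 57] [81, 80, 79, 80, 79, 79, 80, 78, 80, 79, 78, 79]
318 [55, 57, 59, 56, 60, 56, 57, 55, 53, 60, 58, 56] [80, 79, 77, 80, 80, 81, 80, 80, 80, 80, 80, 80]
319 [58, 59, 56, 58, 55, 57, 59, 57, 59, 53, 55, 57] [79, 80, 80, 78, 80, 80, 79, 80, 78, 80, 79, 80]
320 [55, 56, 57, 55, 56, 54, 57, 56, 58, 56, 56, 55] [79, 81, 82, 79, 78, 80, 81, 81, 79, 80, 78, 81]
321 [60, 56, 55, 54, 59, 55, 54, 54, 59, 57, 58, 60] [79, 79, 79, 78, 78, 78, 80, 81, 80, 79, 77, 79]
322 [55, 52, 50
[... 446 characters left out ...]
 59, 60, 61, 63, 72, 86, 87, 82]
327 [46, 14, 2, 1, 0, 0, 0, 3, 16, 40, 57, 55] [90, 69, 60, 61, 59, 63, 62, 64, 73, 84, 87, 81]
328 [45, 12, 1, 2, 0, 2, 1, 3, 17, 44, 59, 57] [89, 71, 67, 67, 64, 65, 67, 69, 77, 88, 88, 83]
329 [42, 10, 1, 0, 1, 2, 0, 4, 18, 47, 57, 58] [90, 74, 70, 73, 75, 74, 75, 74, 81, 91, 87, 81]
330 [38, 9, 1, 2, 1, 1, 0, 4, 19, 45, 60, 58] [89, 73, 74, 76, 78, 80, 80, 79, 83, 92, 88, 82]
331 [36, 9, 1, 0, 1, 1, 3, 4, 19, 48, 62, 60] [85, 75, 73, 77, 81, 83, 81, 80, 83, 89, 88, 80]
332 [33, 8, 2, 0, 1, 1, 1, 3, 18, 48, 56, 59] [86, 73, 75, 76, 80, 80, 81, 78, 80, 88, 85, 79]
333 [35, 6, 2, 1, 1, 0, 1, 3, 17, 45, 54, 58] [85, 72, 76, 78, 79, 80, 80, 79, 80, 86, 84, 78]
```

>>> play_rows(
  commands=[
    {"x": 0, "y": 0, "z": -0.03, "twist": 0},
    {"x": 0, "y": 0, "z": -0.06, "twist": 0},
    {"x": 0, "y": 0, "z": -0.08, "twist": 0},
    {"x": 0, "y": 0, "z": -0.08, "twist": 0},
    {"x": 0, "y": 0, "z": -0.08, "twist": 0},
    {"x": 0, "y": 0, "z": -0.08, "twist": 0},
    {"x": 0, "y": 0, "z": -0.08, "twist": 0},
    {"x": 0, "y": 0, "z": -0.08, "twist": 0},
  ],
)

```text
time: 35.2
tool_pos: [679.3, 28.6, 140.1]
tcp_rot: [3.142, 0.002, -0.152]
contact_force: [0.2, -0.6, -0.7]
grip_width: 55.1
finger_force: 0.0
```

```bash
python3 -c "
from h import *
print(bot.close_job())"
```

```text
the job is handed in; nothing more can be done
None
```

I handed the job in at about 35 s: the wedge is in under the middle of the free end and released, the lip was pressed to about 10.7 N, and the pin then measured about 0.1 mm below the line; I did not check separately that the wedge lies flat or that the other things stayed put.

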